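# Balance the weighted lamp arm on the stand

## Robot

A 6-joint arm with a two-finger parallel gripper is mounted at the origin on the work surface. World frame = base frame: x ahead of the robot, y to its left, z up, the work surface at z = 0. Lengths are in m, angles in rad, forces in N, time in s.
With the tool pointing down it reaches from about 0.3 to 0.875 m from the base axis. Payload 4.2 kg.
Tool frame: the origin (TCP) lies on the centre line of the jaws, within the pads' length; the fingertips stand 8 mm ahead of it and the grasp point (between the pads) lies 11 mm behind it; z points along the fingers, y is the direction in which the jaws open and shut (so a half turn about z gives the same grasp; the last joint's range is limited). The gripper opens to 85 mm and grips with 20 to 120 N. Pads are 22 mm wide; open, the fingers measure 114 mm over their backs; the gripper's body (76 mm by 85 mm) begins 54 mm behind the grasp point. The pads swing forward as they close: fully open they stand 13 mm farther back than shut.
Start: joints at [-1.239, 0.32, 1.565, -0, 1.257, -0.02], TCP at [0.198, -0.54, 0.239] pointing down, gripper open.
Joint ranges: [-3.11, 3.11], [-0.84, 2.01], [0.21, 2.61], [-1.34, 4.49], [0.05, 2.63], [-2.56, 2.56]. Speed limits (rad/s): [2.57, 2.57, 3.14, 3.14, 3.14, 3.14].

## Interface

Orientations are given as a rotation vector (axis times angle).
In Python, from cell import sense, camera, job_done gives the robot as it stands.
- The arm moves only by the tool carry_out, never from a script. Its argument "series" is a list of rows, each an object with "delta_pos": the shift along the tool's x, y, z in m, a list of three; "delta_rot": the turn, a rotation vector about the tool's x, y, z in rad, a list of three; "fingers": the opening, from 0 (shut) to 1 (fully open). A call has 1 to 5 rows; each row shifts and turns the pose as measured when the row begins, along the tool's axes as they then stand; what a row does not reach is not made up. A row lasts 1/12 s, in which the tool goes at most 41.7 mm and 7.16 degrees, less where a joint would pass 70% of its speed; a pose out of reach is approached as far as the arm can. A call is refused whole if a number of a shift passes 0.0417 or a number of a turn 0.125, either way. A call with a gripper value outside its range is refused whole. The fingers move at their own pace and stop on an object; the grip force is fixed at half the most. Time passes only in rows, so rows that do not move let the fingers close. It gives the time, the measured TCP pose, the force and the opening at its end, in the units of the state.
- sense(): the state, without advancing time (a new reading comes with each control period).
- camera(name): name is "scene" or "top"; returns a dict with "color" (400x640x3 uint8, red, green, blue), "mtx" (3x3 intrinsics, pixels), "extrinsics" (4x4, takes a point from camera to world coordinates). Camera axes: x right, y down, z forward; pixel columns grow to the right and rows downward; lengths in m; the calibration is good to about 2 mm. A picture is of the moment at which its call begins. There is no depth.
- job_done(): hands the job in, once; it reports no verdict.
The state is a dict: "time": time; "joint_pos": joint angles; "joint_velocities": joint speeds; "tau": joint torques, N m; "tool_pos": TCP position; "tcp_rot": TCP orientation; "contact_force": force on the tool from outside, world axes, zero at the start; "ft_torque": the same for the moment, N m; "width": opening from 0.0 (shut) to 1.0 (fully open).
Only numpy, scipy, OpenCV 4.12 (cv2) and the standard library are available. Lean on these libraries where they do the work, as an engineer would, in place of code of your own. Each camera call takes 0.05 s, during which the arm holds its last target.

## Task

The wooden lamp arm on the bench has a weight sealed inside it, so it does not balance at its middle. Lift it a little at trial points to feel where it balances, then lay it gently into both forks of the balancing stand so that it rests level on the narrow sprung steel post between them, staying there by itself once you let go. Do not bang the stand or let an end of the arm swing down steeply, and leave the other things on the bench where they are.

Things in the scene. Friction and masses are not known exactly. Their poses are not given: they have to be found in the camera images.
- lamp_arm: the lamp arm: straight bar 400 mm long, 28 wide, 40 high, light wood, flush dark steel end caps, a small steel eye on its +x end. Origin: centre of its underside at mid length; x along the bar, y across, z up; it starts flat on the bench, across the robot's front. Mass 0.65 to 0.8 kg; a slug is fixed unseen inside: the balance point lies up to 100 mm to either side of mid length
- eye_end (a point): centre of the lamp arm's end face at its eye end: 200 mm from mid length, 20 mm above the underside; the eye is 26 mm across and reaches 22 mm farther. Held off its balance point the arm loads the gripper with a moment of weight times offset (up to about 0.7 N m) and slowly turns in all but a strong grip
- plain_end (a point): centre of the lamp arm's other end face: 200 mm from mid length, 20 mm above the underside
- stand: balancing stand, fixed: wooden base 190 x 90 x 10 mm, a steel post in its middle, a wooden fork towards each end. Origin: centre of its underside; x along the line through post and forks (the lamp arm lies along it, either way round), z up
- post_top (a point): centre of the flat top of the stand's post, 60 mm above the bench unloaded, axes as the stand. The top is 20 mm long in x, 36 mm in y, and sprung: it sinks 1 mm per 4 N (about 2 mm under the arm's weight) and stops at 7 mm. Laid on it up to 60 mm out of balance, the arm tips about 0.2 rad on to a fork's floor and can be taken up again; farther out it topples over the fork
- fork_a (a point): centre of the floor of one fork's gap, 65 mm from the post along the stand's x, 48 mm above the bench (12 mm below the post's unloaded top). The fork is 14 mm thick in x; its gap is 34 mm wide in y, between two cheeks 8 mm thick with rounded tops 78 mm above the bench
- fork_b (a point): the same point of the other fork, 65 mm from the post along the stand's -x; 48 mm are free between post and fork
- hammer: bystander: hammer lying on the bench; origin at the underside
- glue: bystander: glue bottle, 56 mm across, 170 mm tall, standing; origin at the underside
- paint_tin: bystander: tin, 90 mm across, 110 mm tall, standing; origin at the underside
- offcut: bystander: loose wooden offcut 110 x 70 x 22 mm; origin at the underside
- pencil: bystander: flat carpenter's pencil 150 x 14 x 9 mm; origin at the underside
- square: bystander: try square, 110 mm wooden stock and 150 mm steel blade, 18 mm high; origin at the underside
- screw_cup: bystander: open metal cup, 72 mm across, 75 mm tall; origin at the underside
Things that resemble listed ones, but are neither listed nor needed, are in the scene too. Of the things shaped like the stand, the wooden one is meant.

How it is judged:
By the outcome, as a careful person would: the job done as asked, in the order asked, and still so for the second after the job is handed in, with the robot touching nothing.
It also fails if it takes over 58 s, if anything falls off the work surface, if the arm or the gripper's body presses on something with over 40 N, if the wrist force passes 120 N, or if a joint passes its speed limit or range.

## Working session

There is one attempt and no reset: what is moved stays moved. The work goes in short steps, Python scripts to look and compute and a tool call to move; the robot and the scene stay as the last step left them, time stands still between calls to the robot, and variables do not carry over. Pictures are saved under pics/ and viewed, and the job is handed in when it is done.

Besides the shell and the picture viewer there is one more tool, called after ">>>" as name([rows], argument=value, ...), one row to a line, values as JSON. carry_out: Moves the arm, as the interface text tells. Its arguments: {"type":"object","properties":{"series":{"type":"array","items":{"type":"object","properties":{"delta_pos":{"type":"array","items":{"type":"number"}},"delta_rot":{"type":"array","items":{"type":"number"}},"fingers":{"type":"number"}}}}},"required":["series"]}

```bash
ls; mkdir -p pics
python3 - <<'E'
from cell import sense,camera
import cv2,numpy as np
s=sense();print({k:np.round(v,3).tolist() for k,v in s.items()})
for n in("scene","top"):
    c=camera(n);cv2.imwrite(f"pics/{n}0.png",c["color"][:,:,::-1]);print(n,c["mtx"].round(1).tolist(),c["extrinsics"].round(4).tolist())
E
```

```text
pics
{'time': 0.0, 'joint_pos': [-1.239, 0.32, 1.566, -0.0, 1.257, -0.02], 'joint_velocities': [0.002, 0.001, 0.001, 0.002, 0.001, 0.0], 'tau': [-0.0, -41.552, -23.416, -0.0, 0.008, -0.0], 'tool_pos': [0.198, -0.539, 0.238], 'tcp_rot': [-3.091, -0.549, 0.001], 'contact_force': [0.074, -0.242, 0.309], 'ft_torque': [-0.011, -0.016, -0.017], 'width': 0.996}
scene [[361.0, 0.0, 324.2], [0.0, 361.0, 202.6], [0.0, 0.0, 1.0]] [[-0.6791, 0.6273, -0.3812, 1.0729], [0.7339, 0.5906, -0.3355, 0.4428], [0.0147, -0.5076, -0.8615, 1.2311], [0.0, 0.0, 0.0, 1.0]]
top [[485.1, 0.0, 319.0], [0.0, 485.1, 200.9], [0.0, 0.0, 1.0]] [[0.0848, -0.9682, 0.2355, 0.1931], [-0.9964, -0.0823, 0.0204, -0.0091], [-0.0003, -0.2364, -0.9717, 1.7553], [0.0, 0.0, 0.0, 1.0]]
```

View pics/scene0.png

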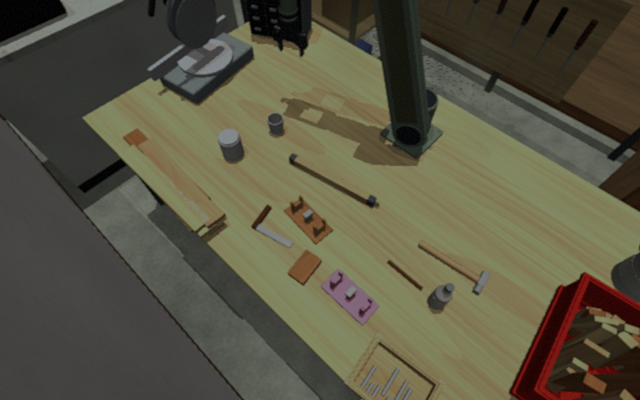

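View pics/top0.png

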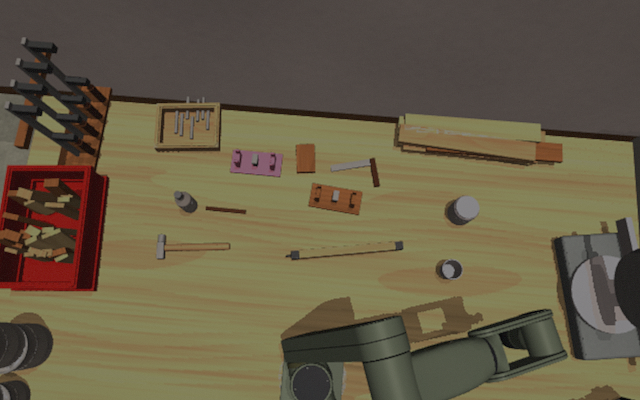

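The scene shows the bar across the front, with its eye end at about (288,255) in the top view. The wooden stand is at about (336,199), and the painted pink lookalike is at (257,162). I'll enlarge these next.

Run:
```python
import cv2
a=cv2.imread("pics/top0.png");
cv2.imwrite("pics/t1.png",cv2.resize(a[230:270,280:410],None,fx=6,fy=6,interpolation=cv2.INTER_CUBIC))
cv2.imwrite("pics/t2.png",cv2.resize(a[175:223,300:372],None,fx=10,fy=10,interpolation=cv2.INTER_CUBIC))
b=cv2.imread("pics/scene0.png")
cv2.imwrite("pics/s1.png",cv2.resize(b[145:250,280:385],None,fx=5.5,fy=5.5,interpolation=cv2.INTER_CUBIC))
```

```text
(no output)
```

View pics/t1.png

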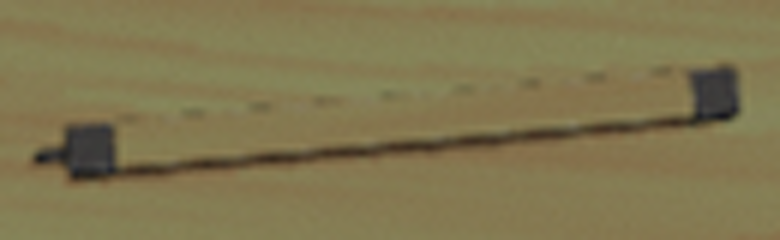

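View pics/t2.png

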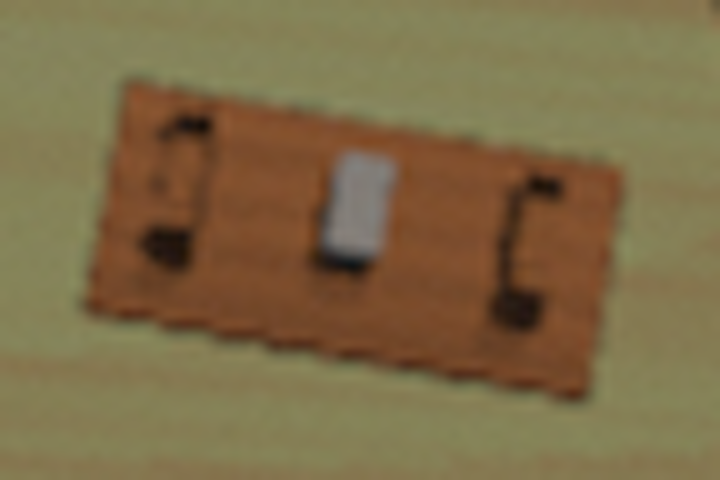

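View pics/s1.png

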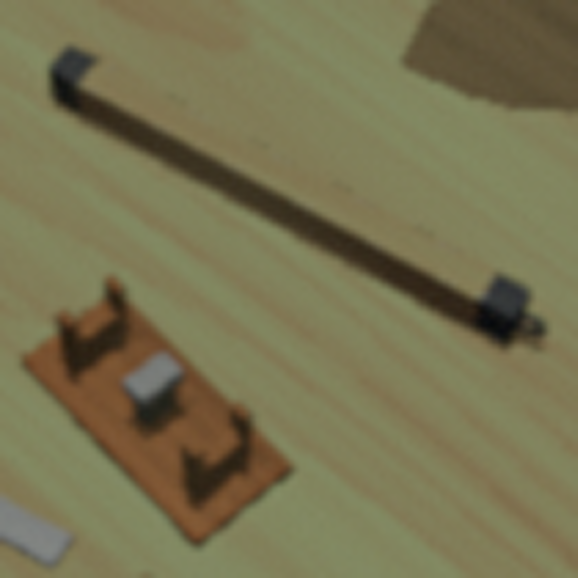

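```bash
cat > h.py <<'E'
import numpy as np
K={'scene':([[361.0,0,324.2],[0,361.0,202.6],[0,0,1]],[[-0.6791,0.6273,-0.3812,1.0729],[0.7339,0.5906,-0.3355,0.4428],[0.0147,-0.5076,-0.8615,1.2311],[0,0,0,1]]),
'top':([[485.1,0,319.0],[0,485.1,200.9],[0,0,1]],[[0.0848,-0.9682,0.2355,0.1931],[-0.9964,-0.0823,0.0204,-0.0091],[-0.0003,-0.2364,-0.9717,1.7553],[0,0,0,1]])}
def ray(cam,u,v):
    M,E=map(np.array,K[cam]);d=E[:3,:3]@np.linalg.solve(M,[u,v,1]);return E[:3,3],d
def onz(cam,u,v,z):
    o,d=ray(cam,u,v);return o+d*(z-o[2])/d[2]
def proj(cam,p):
    M,E=map(np.array,K[cam]);q=E[:3,:3].T@(np.array(p)-E[:3,3]);q=M@q;return q[:2]/q[2]
def crop(U,V,f,ox,oy): return (U+.5)/f-.5+ox,(V+.5)/f-.5+oy
E
python3 - <<'E'
from h import *
np.set_printoptions(precision=4,suppress=True)
f=lambda p,z,a,c:np.array([onz(c,*crop(*q,*a),z) for q in p])
T1=(6,280,230);T2=(10,300,175);S1=(5.5,280,145)
e=f([(66,126),(68,172),(738,68),(740,115)],.04,T1,'top');print('bar top',e)
E1=e[:2].mean(0);P=e[2:].mean(0);print('top:eye',E1,'plain',P,np.linalg.norm(E1-P),'mid',(E1+P)/2,np.arctan2(*(E1-P)[1::-1]))
b=f([(127,82),(622,168),(587,392),(90,305)],.01,T2,'top');print(b,b.mean(0),np.linalg.norm(np.diff(b,axis=0),axis=1))
p=f([(340,150),(397,157),(382,258),(322,248)],.06,T2,'top');print('post',p,p.mean(0),np.linalg.norm(np.diff(p,axis=0),axis=1))
d=b[0]+b[3]-b[1]-b[2];print('stand ang',np.arctan2(d[1],d[0]))
# scene
p=f([(123,380),(160,352),(185,372),(146,402)],.06,S1,'scene');print('post s',p,p.mean(0))
b=f([(23,360),(110,295),(292,467),(198,545)],.01,S1,'scene');print(b,b.mean(0));d=b[2]+b[3]-b[0]-b[1];print(np.arctan2(d[1],d[0]))
e=f([(52,72),(70,47),(530,293),(498,275)],.04,S1,'scene');print(e)
E
python3 - <<'E'
from h import *
E
```

```text
bar top [[ 0.4194  0.112   0.04  ]
 [ 0.3924  0.1082  0.04  ]
 [ 0.4877 -0.2826  0.04  ]
 [ 0.4597 -0.2851  0.04  ]]
top:eye [0.4059 0.1101 0.04  ] plain [ 0.4737 -0.2838  0.04  ] 0.39975891600789853 mid [ 0.4398 -0.0869  0.04  ] 1.7413146600182068
[[ 0.6835  0.0586  0.01  ]
 [ 0.666  -0.1278  0.01  ]
 [ 0.5798 -0.1205  0.01  ]
 [ 0.5971  0.0647  0.01  ]] [ 0.6316 -0.0313  0.01  ] [0.1872 0.0865 0.1859]
post [[ 0.6505 -0.0224  0.06  ]
 [ 0.6497 -0.0431  0.06  ]
 [ 0.6117 -0.0405  0.06  ]
 [ 0.6136 -0.0187  0.06  ]] [ 0.6314 -0.0312  0.06  ] [0.0208 0.038  0.0219]
stand ang 1.4775446823857739
post s [[ 0.6459 -0.0408  0.06  ]
 [ 0.6134 -0.0378  0.06  ]
 [ 0.613  -0.0148  0.06  ]
 [ 0.6474 -0.0179  0.06  ]] [ 0.6299 -0.0278  0.06  ]
[[ 0.6645 -0.124   0.01  ]
 [ 0.5845 -0.1171  0.01  ]
 [ 0.5969  0.0703  0.01  ]
 [ 0.683   0.0633  0.01  ]] [ 0.6322 -0.0269  0.01  ]
1.4883143845083298
[[ 0.4874 -0.2727  0.04  ]
 [ 0.4615 -0.2798  0.04  ]
 [ 0.393   0.1103  0.04  ]
 [ 0.3968  0.0845  0.04  ]]
```

```bash
cat >> h.py <<'E'
from scipy.spatial.transform import Rotation as Ro
import json
def Rdown(yaw_y):  # tool z down, tool y along world angle yaw_y
    y=np.array([np.cos(yaw_y),np.sin(yaw_y),0]);z=np.array([0,0,-1.]);x=np.cross(y,z)
    return np.stack([x,y,z],1)
def plan(pos,R,fingers,step=.04,rstep=.12,n=None):
    from cell import sense
    s=sense();p=np.array(s['tool_pos']);R0=Ro.from_rotvec(s['tcp_rot']);Rt=Ro.from_matrix(R)
    w=(R0.inv()*Rt).as_rotvec();d=np.array(pos)-p
    N=n or max(1,int(np.ceil(max(np.abs(R0.inv().apply(d)).max()*1.2/step,np.linalg.norm(d)/step,np.linalg.norm(w)/rstep))))
    print('N',N,'dist',d.round(4),'rot',w.round(4),'t',round(s['time'],2),'pos',p.round(4))
    rows=[]
    for i in range(N):
        Ri=R0*Ro.from_rotvec(w*i/N)
        rows.append({"delta_pos":Ri.inv().apply(d/N).round(4).tolist(),"delta_rot":(w/N).round(4).tolist(),"fingers":fingers})
    for i in range(0,N,5): print(json.dumps(rows[i:i+5]))
def st():
    from cell import sense
    s=sense();R=Ro.from_rotvec(s['tcp_rot']).as_matrix()
    print('t',round(s['time'],3),'p',np.round(s['tool_pos'],4),'yawY',round(np.arctan2(R[1,1],R[0,1]),4),'tilt z',R[:,2].round(4),'F',np.round(s['contact_force'],2),'T',np.round(s['ft_torque'],3),'w',round(s['width'],3),'j',np.round(s['joint_pos'],2))
E
python3 - <<'E'
from h import *
st()
plan([.440,-.087,.12],Rdown(0.1705),1)
plan([.440,-.087,.12],Rdown(0.1705+np.pi),1)
E
```

```text
t 0.1 p [ 0.198  -0.5394  0.2386] yawY -1.219 tilt z [-5.0e-04  1.5e-03 -1.0e+00] F [-0.44  0.71 -0.42] T [-0.008  0.011 -0.038] w 0.995 j [-1.24  0.32  1.57 -0.    1.26 -0.02]
N 14 dist [ 0.242   0.4524 -0.1186] rot [-1.3000e-03 -1.1000e-03 -1.3895e+00] t 0.1 pos [ 0.198  -0.5394  0.2386]
[{"delta_pos": [0.0274, -0.0244, 0.0085], "delta_rot": [-0.0001, -0.0001, -0.0992], "fingers": 1}, {"delta_pos": [0.0296, -0.0215, 0.0085], "delta_rot": [-0.0001, -0.0001, -0.0992], "fingers": 1}, {"delta_pos": [0.0316, -0.0185, 0.0085], "delta_rot": [-0.0001, -0.0001, -0.0992], "fingers": 1}, {"delta_pos": [0.0333, -0.0153, 0.0085], "delta_rot": [-0.0001, -0.0001, -0.0992], "fingers": 1}, {"delta_pos": [0.0347, -0.0119, 0.0085], "delta_rot": [-0.0001, -0.0001, -0.0992], "fingers": 1}]
[{"delta_pos": [0.0357, -0.0084, 0.0085], "delta_rot": [-0.0001, -0.0001, -0.0992], "fingers": 1}, {"delta_pos": [0.0363, -0.0048, 0.0085], "delta_rot": [-0.0001, -0.0001, -0.0992], "fingers": 1}, {"delta_pos": [0.0366, -0.0012, 0.0085], "delta_rot": [-0.0001, -0.0001, -0.0992], "fingers": 1}, {"delta_pos": [0.0366, 
[... 1417 characters left out ...]
.1168], "fingers": 1}, {"delta_pos": [-0.0031, -0.0341, 0.0079], "delta_rot": [-0.0001, 0.0001, 0.1168], "fingers": 1}, {"delta_pos": [-0.0071, -0.0335, 0.0079], "delta_rot": [-0.0001, 0.0001, 0.1168], "fingers": 1}]
[{"delta_pos": [-0.0109, -0.0324, 0.0079], "delta_rot": [-0.0001, 0.0001, 0.1168], "fingers": 1}, {"delta_pos": [-0.0146, -0.0309, 0.0079], "delta_rot": [-0.0001, 0.0001, 0.1168], "fingers": 1}, {"delta_pos": [-0.0181, -0.029, 0.0079], "delta_rot": [-0.0001, 0.0001, 0.1168], "fingers": 1}, {"delta_pos": [-0.0214, -0.0267, 0.0079], "delta_rot": [-0.0001, 0.0001, 0.1168], "fingers": 1}, {"delta_pos": [-0.0244, -0.024, 0.0079], "delta_rot": [-0.0001, 0.0001, 0.1168], "fingers": 1}]
```

>>> carry_out([
  {"delta_pos":[0.0275,-0.0245,0.006],"delta_rot":[0,0,-0.1]},
  {"delta_pos":[0.0295,-0.0215,0.006],"delta_rot":[0,0,-0.1]},
  {"delta_pos":[0.0315,-0.0185,0.006],"delta_rot":[0,0,-0.1]},
  {"delta_pos":[0.033,-0.015,0.006],"delta_rot":[0,0,-0.1]},
  {"delta_pos":[0.0345,-0.012,0.006],"delta_rot":[0,0,-0.1],"fingers":1},
])

```text
$.series[0]: bad value
```

>>> carry_out([
  {"delta_pos":[0.0355,-0.0085,0.006],"delta_rot":[0,0,-0.1]},
  {"delta_pos":[0.0365,-0.005,0.006],"delta_rot":[0,0,-0.1]},
  {"delta_pos":[0.0365,-0.001,0.006],"delta_rot":[0,0,-0.1]},
  {"delta_pos":[0.0365,0.0025,0.006],"delta_rot":[0,0,-0.1]},
  {"delta_pos":[0.036,0.006,0.006],"delta_rot":[0,0,-0.1],"fingers":1},
])

```text
$.series[0]: bad value
```

Run:
```python
from h import *
st()
plan([.440,-.087,.12],Rdown(0.1705),1)
```

```text
t 0.1 p [ 0.198  -0.5394  0.2386] yawY -1.219 tilt z [-5.0e-04  1.5e-03 -1.0e+00] F [-0.44  0.71 -0.42] T [-0.008  0.011 -0.038] w 0.995 j [-1.24  0.32  1.57 -0.    1.26 -0.02]
N 14 dist [ 0.242   0.4524 -0.1186] rot [-1.3000e-03 -1.1000e-03 -1.3895e+00] t 0.1 pos [ 0.198  -0.5394  0.2386]
[{"delta_pos": [0.0274, -0.0244, 0.0085], "delta_rot": [-0.0001, -0.0001, -0.0992], "fingers": 1}, {"delta_pos": [0.0296, -0.0215, 0.0085], "delta_rot": [-0.0001, -0.0001, -0.0992], "fingers": 1}, {"delta_pos": [0.0316, -0.0185, 0.0085], "delta_rot": [-0.0001, -0.0001, -0.0992], "fingers": 1}, {"delta_pos": [0.0333, -0.0153, 0.0085], "delta_rot": [-0.0001, -0.0001, -0.0992], "fingers": 1}, {"delta_pos": [0.0347, -0.0119, 0.0085], "delta_rot": [-0.0001, -0.0001, -0.0992], "fingers": 1}]
[{"delta_pos": [0.0357, -0.0084, 0.0085], "delta_rot": [-0.0001, -0.0001, -0.0992], "fingers": 1}, {"delta_pos": [0.0363, -0.0048, 0.0085], "delta_rot": [-0.0001, -0.0001, -0.0992], "fingers": 1}, {"delta_pos": [0.0366, -0.0012, 0.0085], "delta_rot": [-0.0001, -0.0001, -0.0992], "fingers": 1}, {"delta_pos": [0.0366, 0.0024, 0.0085], "delta_rot": [-0.0001, -0.0001, -0.0992], "fingers": 1}, {"delta_pos": [0.0361, 0.006, 0.0085], "delta_rot": [-0.0001, -0.0001, -0.0992], "fingers": 1}]
[{"delta_pos": [0.0354, 0.0096, 0.0085], "delta_rot": [-0.0001, -0.0001, -0.0992], "fingers": 1}, {"delta_pos": [0.0342, 0.013, 0.0085], "delta_rot": [-0.0001, -0.0001, -0.0992], "fingers": 1}, {"delta_pos": [0.0328, 0.0164, 0.0085], "delta_rot": [-0.0001, -0.0001, -0.0992], "fingers": 1}, {"delta_pos": [0.031, 0.0195, 0.0085], "delta_rot": [-0.0001, -0.0001, -0.0992], "fingers": 1}]
```

All fields are required in every row, so I'm resending.

>>> carry_out([
  {"delta_pos":[0.0275,-0.0245,0.006],"delta_rot":[0,0,-0.1],"fingers":1},
  {"delta_pos":[0.0295,-0.0215,0.006],"delta_rot":[0,0,-0.1],"fingers":1},
  {"delta_pos":[0.0315,-0.0185,0.006],"delta_rot":[0,0,-0.1],"fingers":1},
  {"delta_pos":[0.033,-0.015,0.006],"delta_rot":[0,0,-0.1],"fingers":1},
  {"delta_pos":[0.0345,-0.012,0.006],"delta_rot":[0,0,-0.1],"fingers":1},
])

```text
time: 0.52
tool_pos: [0.2826, -0.3786, 0.2052]
tcp_rot: [2.853, 1.313, -0.003]
contact_force: [0.5, -0.7, -0.2]
width: 1.004
```

>>> carry_out([
  {"delta_pos":[0.0355,-0.0085,0.006],"delta_rot":[0,0,-0.1],"fingers":1},
  {"delta_pos":[0.0365,-0.005,0.006],"delta_rot":[0,0,-0.1],"fingers":1},
  {"delta_pos":[0.0365,-0.001,0.006],"delta_rot":[0,0,-0.1],"fingers":1},
  {"delta_pos":[0.0365,0.0025,0.006],"delta_rot":[0,0,-0.1],"fingers":1},
  {"delta_pos":[0.036,0.006,0.006],"delta_rot":[0,0,-0.1],"fingers":1},
])

```text
time: 0.93
tool_pos: [0.3657, -0.2061, 0.1724]
tcp_rot: [-2.416, -2.005, 0.003]
contact_force: [1.0, -1.2, -0.9]
width: 0.999
```

Run:
```python
from h import *
st()
plan([.440,-.087,.12],Rdown(0.1705),1)
```

```text
t 0.933 p [ 0.3657 -0.2061  0.1724] yawY -0.1853 tilt z [-2.4e-03 -1.0e-04 -1.0e+00] F [ 1.   -1.15 -0.9 ] T [-0.038 -0.087  0.016] w 0.999 j [-0.54  0.14  2.   -0.    1.01 -0.35]
N 4 dist [ 0.0743  0.1191 -0.0524] rot [-2.400e-03  1.000e-04 -3.558e-01] t 0.93 pos [ 0.3657 -0.2061  0.1724]
[{"delta_pos": [0.0327, 0.0128, 0.0131], "delta_rot": [-0.0006, 0.0, -0.0889], "fingers": 1}, {"delta_pos": [0.0314, 0.0156, 0.0131], "delta_rot": [-0.0006, 0.0, -0.0889], "fingers": 1}, {"delta_pos": [0.0299, 0.0184, 0.0131], "delta_rot": [-0.0006, 0.0, -0.0889], "fingers": 1}, {"delta_pos": [0.0282, 0.0209, 0.0131], "delta_rot": [-0.0006, 0.0, -0.0889], "fingers": 1}]
```

>>> carry_out([
  {"delta_pos":[0.0327,0.0128,0.013],"delta_rot":[0,0,-0.089],"fingers":1},
  {"delta_pos":[0.0314,0.0156,0.013],"delta_rot":[0,0,-0.089],"fingers":1},
  {"delta_pos":[0.03,0.0184,0.013],"delta_rot":[0,0,-0.089],"fingers":1},
  {"delta_pos":[0.0282,0.0209,0.013],"delta_rot":[0,0,-0.089],"fingers":1},
  {"delta_pos":[0,0,0],"delta_rot":[0,0,0],"fingers":1},
])

```text
time: 1.35
tool_pos: [0.4423, -0.0748, 0.1174]
tcp_rot: [-1.99, -2.429, 0.0]
contact_force: [0.3, -1.2, 0.4]
width: 0.999
```

Run:
```python
from h import *
st()
plan([.440,-.087,.018],Rdown(0.1705),1,step=.025)
```

```text
t 1.35 p [ 0.4423 -0.0748  0.1174] yawY 0.1979 tilt z [-1.2e-03  6.0e-04 -1.0e+00] F [ 0.27 -1.19  0.44] T [-0.069  0.006  0.04 ] w 0.999 j [-0.19  0.25  2.02  0.    0.88 -0.39]
N 5 dist [-0.0023 -0.0122 -0.0994] rot [-0.0011 -0.0008  0.0274] t 1.35 pos [ 0.4423 -0.0748  0.1174]
[{"delta_pos": [-0.0023, -0.0009, 0.0199], "delta_rot": [-0.0002, -0.0002, 0.0055], "fingers": 1}, {"delta_pos": [-0.0023, -0.0009, 0.0199], "delta_rot": [-0.0002, -0.0002, 0.0055], "fingers": 1}, {"delta_pos": [-0.0023, -0.0009, 0.0199], "delta_rot": [-0.0002, -0.0002, 0.0055], "fingers": 1}, {"delta_pos": [-0.0023, -0.0009, 0.0199], "delta_rot": [-0.0002, -0.0002, 0.0055], "fingers": 1}, {"delta_pos": [-0.0023, -0.0009, 0.0199], "delta_rot": [-0.0002, -0.0002, 0.0055], "fingers": 1}]
```

>>> carry_out([
  {"delta_pos":[-0.006,-0.002,0.02],"delta_rot":[0,0,0.015],"fingers":1},
  {"delta_pos":[-0.005,-0.002,0.02],"delta_rot":[0,0,0.01],"fingers":1},
  {"delta_pos":[0,0,0.02],"delta_rot":[0,0,0],"fingers":1},
  {"delta_pos":[0,0,0.015],"delta_rot":[0,0,0],"fingers":1},
  {"delta_pos":[0,0,0],"delta_rot":[0,0,0],"fingers":1},
])

```text
time: 1.77
tool_pos: [0.4415, -0.0841, 0.0393]
tcp_rot: [-2.014, -2.41, 0.001]
contact_force: [-0.0, -0.2, -1.0]
width: 1.002
```

Run:
```python
from h import *
st()
plan([.440,-.087,.018],Rdown(0.1705),1,step=.025)
```

```text
t 1.767 p [ 0.4415 -0.0841  0.0393] yawY 0.1789 tilt z [-9.e-04  1.e-04 -1.e+00] F [-0.   -0.17 -0.97] T [-0.044 -0.017 -0.035] w 1.002 j [-0.21  0.37  2.11 -0.    0.67 -0.39]
N 2 dist [-0.0015 -0.0029 -0.0213] rot [-0.0008 -0.0003  0.0084] t 1.77 pos [ 0.4415 -0.0841  0.0393]
[{"delta_pos": [-0.0013, -0.001, 0.0106], "delta_rot": [-0.0004, -0.0001, 0.0042], "fingers": 1}, {"delta_pos": [-0.0013, -0.001, 0.0106], "delta_rot": [-0.0004, -0.0001, 0.0042], "fingers": 1}]
```

>>> carry_out([
  {"delta_pos":[-0.0013,-0.001,0.01],"delta_rot":[0,0,0.004],"fingers":1},
  {"delta_pos":[-0.001,0,0.009],"delta_rot":[0,0,0.004],"fingers":1},
  {"delta_pos":[0,0,0],"delta_rot":[0,0,0],"fingers":1},
])

```text
time: 2.02
tool_pos: [0.4408, -0.0874, 0.0201]
tcp_rot: [-2.025, -2.4, 0.001]
contact_force: [0.0, 0.1, 0.5]
width: 0.999
```

```bash
cat >> h.py <<'E'
def avg(n=4):
    from cell import sense,camera
    F=[];T=[]
    for i in range(n):
        camera("top");s=sense();F.append(s['contact_force']);T.append(s['ft_torque'])
    F,T=np.array(F),np.array(T)
    print('avgF',F.mean(0).round(3),F.std(0).round(2),'avgT',T.mean(0).round(4),T.std(0).round(3),'t',s['time'])
    return F.mean(0),T.mean(0)
E
python3 - <<'E'
from h import *
avg(6);st()
E
```

```text
avgF [ 0.223 -0.198 -0.249] [0.37 0.51 0.49] avgT [0.0037 0.0212 0.0085] [0.034 0.015 0.026] t 2.3167
t 2.317 p [ 0.4418 -0.0873  0.0215] yawY 0.17 tilt z [ 1.8e-03 -6.0e-04 -1.0e+00] F [ 0.93  0.02 -0.41] T [ 0.048  0.    -0.04 ] w 1.0 j [-0.22  0.4   2.13 -0.    0.62 -0.39]
```

>>> carry_out([
  {"delta_pos":[0,0,0.003],"delta_rot":[0,0,0],"fingers":0},
  {"delta_pos":[0,0,0],"delta_rot":[0,0,0],"fingers":0},
  {"delta_pos":[0,0,0],"delta_rot":[0,0,0],"fingers":0},
  {"delta_pos":[0,0,0],"delta_rot":[0,0,0],"fingers":0},
  {"delta_pos":[0,0,0],"delta_rot":[0,0,0],"fingers":0},
])

```text
time: 2.73
tool_pos: [0.4417, -0.0873, 0.0196]
tcp_rot: [2.022, 2.401, 0.001]
contact_force: [-2.1, 0.5, -0.6]
width: 0.315
```

>>> carry_out([
  {"delta_pos":[0,0,0],"delta_rot":[0,0,0],"fingers":0},
  {"delta_pos":[0,0,0],"delta_rot":[0,0,0],"fingers":0},
  {"delta_pos":[0,0,0],"delta_rot":[0,0,0],"fingers":0},
  {"delta_pos":[0,0,0],"delta_rot":[0,0,0],"fingers":0},
])

```text
time: 3.07
tool_pos: [0.4417, -0.0873, 0.0196]
tcp_rot: [2.022, 2.401, 0.001]
contact_force: [0.3, -1.4, 0.6]
width: 0.313
```

Run:
```python
from h import *
avg(4);st()
```

```text
avgF [-0.116 -0.061  0.307] [0.53 0.64 0.41] avgT [-0.0236  0.1108  0.0147] [0.016 0.014 0.041] t 3.2667
t 3.267 p [ 0.4416 -0.0873  0.0196] yawY 0.1712 tilt z [ 0.0022 -0.0012 -1.    ] F [-0.05  0.92  0.74] T [-0.045  0.108  0.077] w 0.313 j [-0.22  0.4   2.13 -0.    0.61 -0.39]
```

>>> carry_out([
  {"delta_pos":[0,0,-0.003],"delta_rot":[0,0,0],"fingers":0},
  {"delta_pos":[0,0,-0.003],"delta_rot":[0,0,0],"fingers":0},
  {"delta_pos":[0,0,-0.003],"delta_rot":[0,0,0],"fingers":0},
  {"delta_pos":[0,0,0],"delta_rot":[0,0,0],"fingers":0},
])

```text
time: 3.6
tool_pos: [0.4394, -0.0868, 0.0273]
tcp_rot: [-2.022, -2.402, 0.004]
contact_force: [0.8, -0.4, -7.0]
width: 0.315
```

Run:
```python
from h import *
F,T=avg(6);st()
a=1.7413;print('T across',T@[np.sin(a),-np.cos(a),0])
from cell import camera;import cv2
c=camera("scene")["color"][:,:,::-1];cv2.imwrite("pics/s2.png",cv2.resize(c[145:250,280:385],None,fx=5.5,fy=5.5,interpolation=cv2.INTER_CUBIC))
```

```text
avgF [-0.252 -0.111 -7.081] [0.26 0.48 0.48] avgT [-0.1709 -0.0478  0.0068] [0.029 0.014 0.03 ] t 3.9
t 3.9 p [ 0.4394 -0.0868  0.0271] yawY 0.1714 tilt z [-3.4e-03 -2.0e-04 -1.0e+00] F [-0.2   0.33 -7.69] T [-0.14  -0.053  0.049] w 0.321 j [-0.22  0.39  2.12 -0.    0.64 -0.39]
T across -0.17652196029682832
```

View pics/s2.png

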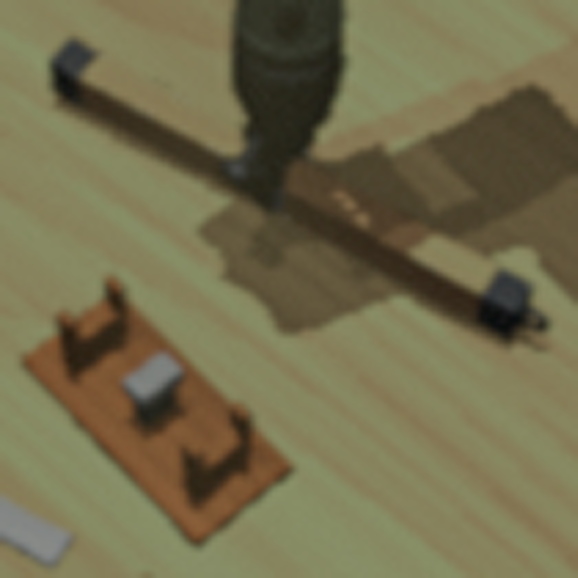

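>>> carry_out([
  {"delta_pos":[0,0,0.003],"delta_rot":[0,0,0],"fingers":0},
  {"delta_pos":[0,0,0.003],"delta_rot":[0,0,0],"fingers":0},
  {"delta_pos":[0,0,0.001],"delta_rot":[0,0,0],"fingers":0},
  {"delta_pos":[0,0,0],"delta_rot":[0,0,0],"fingers":0},
  {"delta_pos":[0,0,0],"delta_rot":[0,0,0],"fingers":0},
])

```text
time: 4.37
tool_pos: [0.4396, -0.0869, 0.0197]
tcp_rot: [-2.022, -2.402, 0.003]
contact_force: [-0.8, -0.1, -4.1]
width: 0.317
```

Run:
```python
from h import *
F,T=avg(2);st()
```

```text
avgF [ 0.133 -0.537 -4.754] [0.09 0.15 0.32] avgT [-0.1472 -0.0063  0.0156] [0.004 0.002 0.01 ] t 4.4667
t 4.467 p [ 0.4396 -0.0869  0.0197] yawY 0.1713 tilt z [-3.e-03 -3.e-04 -1.e+00] F [ 0.22 -0.38 -4.44] T [-0.151 -0.008  0.005] w 0.313 j [-0.22  0.4   2.13 -0.    0.62 -0.39]
```

Nearly down. I'll lower 1 mm more, open, and slide 24 mm toward the eye.

>>> carry_out([
  {"delta_pos":[0,0,0.001],"delta_rot":[0,0,0],"fingers":0},
  {"delta_pos":[0,0,0],"delta_rot":[0,0,0],"fingers":0.6},
  {"delta_pos":[0,0,0],"delta_rot":[0,0,0],"fingers":0.6},
  {"delta_pos":[0,0,0],"delta_rot":[0,0,0],"fingers":0.6},
  {"delta_pos":[0,0,0],"delta_rot":[0,0,0],"fingers":0.6},
])

```text
time: 4.88
tool_pos: [0.4424, -0.0874, 0.0216]
tcp_rot: [2.021, 2.4, 0.002]
contact_force: [0.0, 1.3, -0.3]
width: 0.599
```

>>> carry_out([
  {"delta_pos":[0.012,0,0],"delta_rot":[0,0,0],"fingers":0.6},
  {"delta_pos":[0.01,0,0],"delta_rot":[0,0,0],"fingers":0.6},
  {"delta_pos":[0,0,0],"delta_rot":[0,0,0],"fingers":0.6},
])

```text
time: 5.13
tool_pos: [0.4397, -0.0655, 0.022]
tcp_rot: [2.022, 2.397, 0.004]
contact_force: [0.2, 0.3, 0.2]
width: 0.6
```

Run:
```python
from h import *
F,T=avg(6);st();from cell import sense;p=sense()['tool_pos'];u=np.array([np.cos(1.7413),np.sin(1.7413)]);print((np.array(p[:2])-[.4396,-.0869])@u)
```

```text
avgF [0.053 0.207 0.132] [0.51 0.24 0.57] avgT [ 0.0196  0.004  -0.0004] [0.021 0.029 0.031] t 5.4333
t 5.433 p [ 0.4403 -0.0668  0.022 ] yawY 0.1681 tilt z [ 0.007  -0.0023 -1.    ] F [-0.17 -0.13  1.23] T [0.032 0.064 0.021] w 0.6 j [-0.18  0.39  2.14 -0.    0.6  -0.34]
0.019703847849694697
```

Run:
```python
from h import *
u=np.array([np.cos(1.7413),np.sin(1.7413)]);p=np.array([.4398,-.0869])+u*.025
plan([*p,.0185],Rdown(0.1705),.6,n=1)
```

```text
N 1 dist [-0.0047  0.0045 -0.0035] rot [ 0.0065  0.0034 -0.0024] t 5.43 pos [ 0.4403 -0.0668  0.022 ]
[{"delta_pos": [0.0053, -0.0039, 0.0035], "delta_rot": [0.0065, 0.0034, -0.0024], "fingers": 0.6}]
```

>>> carry_out([
  {"delta_pos":[0.0053,-0.002,0.003],"delta_rot":[0.0065,0.0035,0],"fingers":0.6},
  {"delta_pos":[0,0,0],"delta_rot":[0,0,0],"fingers":0},
  {"delta_pos":[0,0,0],"delta_rot":[0,0,0],"fingers":0},
  {"delta_pos":[0,0,0],"delta_rot":[0,0,0],"fingers":0},
  {"delta_pos":[0,0,0],"delta_rot":[0,0,0],"fingers":0},
])

```text
time: 5.85
tool_pos: [0.4361, -0.0621, 0.0187]
tcp_rot: [-2.025, -2.398, 0.003]
contact_force: [0.2, 1.6, -1.0]
width: 0.318
```

>>> carry_out([
  {"delta_pos":[0,0,0],"delta_rot":[0,0,0],"fingers":0},
  {"delta_pos":[0,0,0],"delta_rot":[0,0,0],"fingers":0},
  {"delta_pos":[0,0,0],"delta_rot":[0,0,0],"fingers":0},
])

```text
time: 6.1
tool_pos: [0.436, -0.0621, 0.0187]
tcp_rot: [-2.025, -2.398, 0.003]
contact_force: [-1.3, -0.2, 1.0]
width: 0.317
```

Run:
```python
from h import *
F,T=avg(3);st()
```

```text
avgF [-0.95   0.651  1.147] [0.24 0.48 0.24] avgT [ 0.0611 -0.0124  0.0636] [0.011 0.022 0.031] t 6.25
t 6.25 p [ 0.436  -0.0621  0.0187] yawY 0.1682 tilt z [-3.5e-03  2.0e-04 -1.0e+00] F [-0.95  1.18  1.22] T [ 0.068 -0.008  0.052] w 0.314 j [-0.17  0.39  2.15 -0.    0.6  -0.34]
```

>>> carry_out([
  {"delta_pos":[0,0,-0.003],"delta_rot":[0,0,0],"fingers":0},
  {"delta_pos":[0,0,-0.003],"delta_rot":[0,0,0],"fingers":0},
  {"delta_pos":[0,0,-0.004],"delta_rot":[0,0,0],"fingers":0},
  {"delta_pos":[0,0,0],"delta_rot":[0,0,0],"fingers":0},
])

```text
time: 6.58
tool_pos: [0.4334, -0.0617, 0.0272]
tcp_rot: [-2.022, -2.393, 0.009]
contact_force: [0.7, 0.4, -7.1]
width: 0.317
```

Run:
```python
from h import *
F,T=avg(12);st()
a=1.7413;print('T across',T@[np.sin(a),-np.cos(a),0], 'offset', -T@[np.sin(a),-np.cos(a),0]/-F[2])
```

```text
avgF [ 0.194  0.034 -7.086] [0.34 0.43 0.3 ] avgT [-0.0283 -0.0095  0.0066] [0.029 0.032 0.02 ] t 7.1833
t 7.183 p [ 0.4335 -0.0617  0.027 ] yawY 0.1678 tilt z [-0.0102  0.0014 -0.9999] F [ 0.53  0.69 -6.84] T [-0.043  0.008 -0.017] w 0.31 j [-0.17  0.38  2.14 -0.    0.63 -0.33]
T across -0.029535028014521708 offset 0.004168313936843173
```

Run:
```python
from h import *
a=1.7413
for i in range(2):
    F,T=avg(15)
    print('offset', -T@[np.sin(a),-np.cos(a),0]/-F[2])
st()
from cell import camera;import cv2
c=camera("scene")["color"][:,:,::-1];cv2.imwrite("pics/s3.png",cv2.resize(c[145:250,280:385],None,fx=5.5,fy=5.5,interpolation=cv2.INTER_CUBIC))
```

```text
avgF [-0.03  -0.029 -7.243] [0.46 0.4  0.58] avgT [-0.0152 -0.0259 -0.0016] [0.037 0.029 0.017] t 7.9333
offset 0.0026781991771606655
avgF [ 0.048 -0.147 -7.102] [0.31 0.45 0.38] avgT [-0.017  -0.016  -0.0178] [0.027 0.037 0.029] t 8.6833
offset 0.0027395096342847877
t 8.683 p [ 0.4335 -0.0617  0.027 ] yawY 0.1678 tilt z [-0.0102  0.0014 -0.9999] F [-0.09 -0.21 -6.8 ] T [-0.022 -0.023 -0.026] w 0.319 j [-0.17  0.38  2.14 -0.    0.63 -0.33]
```

View pics/s3.png

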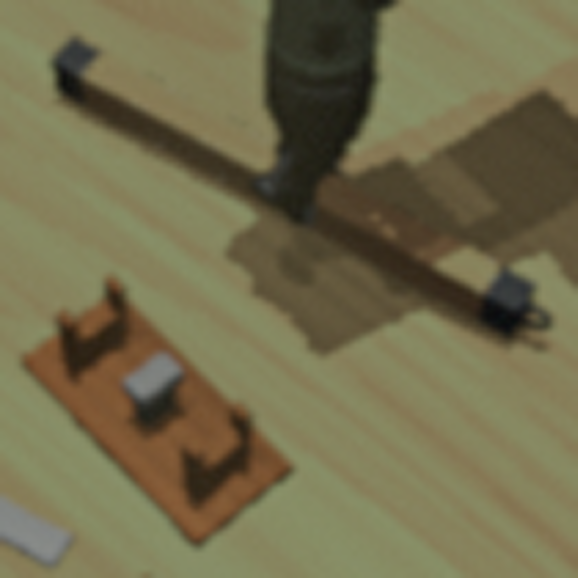

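Two trial lifts agree. The bar weighs about 7.1 N and balances about 3 mm toward the eye from this grip, roughly 28 mm eye-side of mid-length. It now hangs free and level, so I'm raising it.

Run:
```python
from h import *
plan([.4345,-.0617,.13],Rdown(0.168),0,n=5)
```

```text
N 5 dist [0.001 0.    0.103] rot [-0.0098 -0.0031 -0.0003] t 8.73 pos [ 0.4335 -0.0617  0.027 ]
[{"delta_pos": [0.0, -0.0, -0.0206], "delta_rot": [-0.002, -0.0006, -0.0001], "fingers": 0}, {"delta_pos": [0.0, 0.0, -0.0206], "delta_rot": [-0.002, -0.0006, -0.0001], "fingers": 0}, {"delta_pos": [0.0, 0.0001, -0.0206], "delta_rot": [-0.002, -0.0006, -0.0001], "fingers": 0}, {"delta_pos": [-0.0, 0.0001, -0.0206], "delta_rot": [-0.002, -0.0006, -0.0001], "fingers": 0}, {"delta_pos": [-0.0, 0.0002, -0.0206], "delta_rot": [-0.002, -0.0006, -0.0001], "fingers": 0}]
```

>>> carry_out([
  {"delta_pos":[0,0,-0.01],"delta_rot":[-0.002,-0.001,0],"fingers":0},
  {"delta_pos":[0,0,-0.018],"delta_rot":[-0.002,-0.001,0],"fingers":0},
  {"delta_pos":[0,0,-0.022],"delta_rot":[-0.002,-0.001,0],"fingers":0},
  {"delta_pos":[0,0,-0.022],"delta_rot":[-0.002,0,0],"fingers":0},
  {"delta_pos":[0,0,-0.015],"delta_rot":[-0.002,0,0],"fingers":0},
])

```text
time: 9.15
tool_pos: [0.4304, -0.0611, 0.1159]
tcp_rot: [-2.022, -2.393, 0.008]
contact_force: [0.6, 0.1, -6.9]
width: 0.318
```

>>> carry_out([
  {"delta_pos":[0,0,-0.006],"delta_rot":[0,0,0],"fingers":0},
  {"delta_pos":[0,0,0],"delta_rot":[0,0,0],"fingers":0},
])

```text
time: 9.32
tool_pos: [0.4321, -0.0614, 0.1263]
tcp_rot: [-2.026, -2.398, 0.002]
contact_force: [0.4, 0.8, -7.9]
width: 0.317
```

Run:
```python
from h import *
st();avg(3)
plan([.6307,-.033,.135],Rdown(-.089),0,step=.026)
```

```text
t 9.317 p [ 0.4321 -0.0614  0.1263] yawY 0.1678 tilt z [-2.4e-03  4.0e-04 -1.0e+00] F [ 0.38  0.77 -7.85] T [-0.076 -0.024  0.023] w 0.317 j [-0.17  0.22  2.03  0.    0.89 -0.34]
avgF [-0.423  0.531 -6.875] [0.18 0.37 0.37] avgT [-0.0111 -0.0025  0.0004] [0.012 0.015 0.01 ] t 9.4667
N 10 dist [0.2001 0.0281 0.011 ] rot [-0.0074 -0.0016  0.2567] t 9.47 pos [ 0.4306 -0.0611  0.124 ]
[{"delta_pos": [-0.0006, 0.0202, -0.0012], "delta_rot": [-0.0007, -0.0002, 0.0257], "fingers": 0}, {"delta_pos": [-0.0, 0.0202, -0.0012], "delta_rot": [-0.0007, -0.0002, 0.0257], "fingers": 0}, {"delta_pos": [0.0005, 0.0202, -0.0012], "delta_rot": [-0.0007, -0.0002, 0.0257], "fingers": 0}, {"delta_pos": [0.001, 0.0202, -0.0012], "delta_rot": [-0.0007, -0.0002, 0.0257], "fingers": 0}, {"delta_pos": [0.0015, 0.0201, -0.0012], "delta_rot": [-0.0007, -0.0002, 0.0257], "fingers": 0}]
[{"delta_pos": [0.002, 0.0201, -0.0012], "delta_rot": [-0.0007, -0.0002, 0.0257], "fingers": 0}, {"delta_pos": [0.0025, 0.02, -0.0012], "delta_rot": [-0.0007, -0.0002, 0.0257], "fingers": 0}, {"delta_pos": [0.0031, 0.02, -0.0011], "delta_rot": [-0.0007, -0.0002, 0.0257], "fingers": 0}, {"delta_pos": [0.0036, 0.0199, -0.0011], "delta_rot": [-0.0007, -0.0002, 0.0257], "fingers": 0}, {"delta_pos": [0.0041, 0.0198, -0.0011], "delta_rot": [-0.0007, -0.0002, 0.0257], "fingers": 0}]
```

>>> carry_out([
  {"delta_pos":[0,0.01,-0.002],"delta_rot":[-0.001,0,0.012],"fingers":0},
  {"delta_pos":[0,0.018,-0.002],"delta_rot":[-0.001,0,0.025],"fingers":0},
  {"delta_pos":[0,0.02,-0.002],"delta_rot":[-0.001,0,0.025],"fingers":0},
  {"delta_pos":[0.001,0.02,-0.002],"delta_rot":[-0.001,0,0.025],"fingers":0},
  {"delta_pos":[0.001,0.02,-0.002],"delta_rot":[-0.001,0,0.025],"fingers":0},
])

```text
time: 9.88
tool_pos: [0.5143, -0.0473, 0.1267]
tcp_rot: [-2.157, -2.259, 0.017]
contact_force: [-0.2, 0.6, -7.2]
width: 0.318
```

>>> carry_out([
  {"delta_pos":[0.002,0.02,-0.001],"delta_rot":[0,0,0.025],"fingers":0},
  {"delta_pos":[0.002,0.02,-0.001],"delta_rot":[0,0,0.025],"fingers":0},
  {"delta_pos":[0.003,0.02,-0.001],"delta_rot":[0,0,0.025],"fingers":0},
  {"delta_pos":[0.003,0.014,-0.001],"delta_rot":[0,0,0.02],"fingers":0},
  {"delta_pos":[0.002,0.006,-0.001],"delta_rot":[0,0,0.01],"fingers":0},
])

```text
time: 10.3
tool_pos: [0.6026, -0.0326, 0.1218]
tcp_rot: [-2.277, -2.13, 0.026]
contact_force: [0.7, 0.4, -7.9]
width: 0.316
```

Run:
```python
from h import *
st();avg(1)
plan([.6307,-.033,.125],Rdown(-.089),0,step=.026)
from cell import camera;import cv2
c=camera("top")["color"][:,:,::-1];cv2.imwrite("pics/t3.png",c)
c=camera("scene")["color"][:,:,::-1];cv2.imwrite("pics/s4.png",c)
```

```text
t 10.3 p [ 0.6026 -0.0326  0.1218] yawY -0.0668 tilt z [-0.0281  0.0059 -0.9996] F [ 0.69  0.36 -7.89] T [-0.036 -0.068 -0.011] w 0.316 j [-0.08  0.47  1.64  0.    1.06 -0.01]
avgF [ 3.429  0.682 -7.454] [0. 0. 0.] avgT [-0.0108 -0.24   -0.0093] [0. 0. 0.] t 10.35
N 2 dist [ 0.0275 -0.0007  0.0033] rot [-0.0275 -0.0041  0.0224] t 10.35 pos [ 0.6032 -0.0323  0.1217]
[{"delta_pos": [0.0006, 0.0137, -0.002], "delta_rot": [-0.0137, -0.002, 0.0112], "fingers": 0}, {"delta_pos": [0.0007, 0.0137, -0.0018], "delta_rot": [-0.0137, -0.002, 0.0112], "fingers": 0}]
```

>>> carry_out([
  {"delta_pos":[0,0.01,-0.002],"delta_rot":[-0.012,-0.002,0.01],"fingers":0},
  {"delta_pos":[0,0.01,-0.002],"delta_rot":[-0.012,-0.002,0.01],"fingers":0},
  {"delta_pos":[0,0.005,-0.002],"delta_rot":[-0.005,0,0.003],"fingers":0},
  {"delta_pos":[0,0,0],"delta_rot":[0,0,0],"fingers":0},
])

```text
time: 10.78
tool_pos: [0.6232, -0.0354, 0.127]
tcp_rot: [-2.318, -2.117, 0.007]
contact_force: [0.2, 0.3, -7.3]
width: 0.315
```

Run:
```python
from h import *
avg(2);st()
plan([.6307,-.033,.125],Rdown(-.089),0,step=.026)
from cell import camera;import cv2
c=camera("top")["color"][:,:,::-1];cv2.imwrite("pics/t4.png",cv2.resize(c[160:240,260:400],None,fx=5.7,fy=5.7,interpolation=cv2.INTER_CUBIC))
c=camera("scene")["color"][:,:,::-1];cv2.imwrite("pics/s5.png",cv2.resize(c[150:270,240:400],None,fx=5,fy=5,interpolation=cv2.INTER_CUBIC))
```

```text
avgF [ 0.055  0.613 -6.87 ] [0.45 0.4  0.4 ] avgT [-0.0628  0.0154  0.0172] [0.006 0.011 0.036] t 10.8833
t 10.883 p [ 0.622  -0.0353  0.1266] yawY -0.0905 tilt z [-0.0076 -0.001  -1.    ] F [-0.39  0.22 -6.47] T [-0.069  0.026 -0.019] w 0.318 j [-0.07  0.48  1.6  -0.    1.06  0.02]
N 1 dist [ 0.0087  0.0023 -0.0016] rot [-0.0075  0.0016 -0.0015] t 10.88 pos [ 0.622  -0.0353  0.1266]
[{"delta_pos": [0.0031, 0.0084, 0.0015], "delta_rot": [-0.0075, 0.0016, -0.0015], "fingers": 0}]
```

View pics/t4.png

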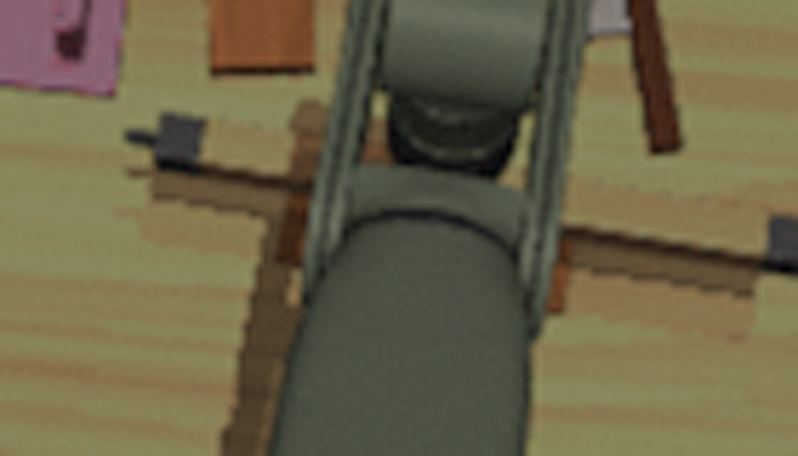

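View pics/s5.png

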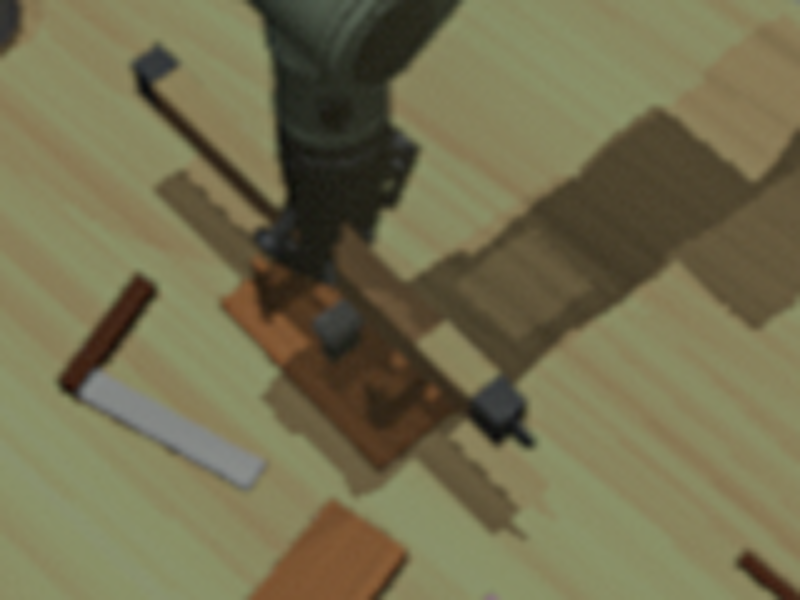

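>>> carry_out([
  {"delta_pos":[0.003,0.0085,-0.001],"delta_rot":[-0.0075,0.0015,-0.001],"fingers":0},
  {"delta_pos":[0,0,0],"delta_rot":[0,0,0],"fingers":0},
])

```text
time: 11.15
tool_pos: [0.6305, -0.0329, 0.1275]
tcp_rot: [-2.319, -2.119, -0.0]
contact_force: [1.1, 0.4, -7.0]
width: 0.322
```

Run:
```python
from h import *
avg(1);st()
plan([.6307,-.033,.11],Rdown(-.089),0,step=.026)
from cell import camera;import cv2
c=camera("top")["color"][:,:,::-1]
a=cv2.resize(c[170:215,276:316],None,fx=10,fy=10,interpolation=cv2.INTER_CUBIC)
b=cv2.resize(c[180:225,380:420],None,fx=10,fy=10,interpolation=cv2.INTER_CUBIC)
import numpy as np
cv2.imwrite("pics/t5.png",np.hstack([a,b]))
```

```text
avgF [-1.653  0.99  -7.499] [0. 0. 0.] avgT [-0.0356  0.0753 -0.0022] [0. 0. 0.] t 11.2
t 11.2 p [ 0.6292 -0.0331  0.1272] yawY -0.0896 tilt z [-3.1e-03 -1.0e-04 -1.0e+00] F [-1.65  0.99 -7.5 ] T [-0.036  0.075 -0.002] w 0.316 j [-0.07  0.49  1.59 -0.    1.07  0.02]
N 1 dist [ 0.0015  0.0001 -0.0172] rot [-0.0031  0.0004 -0.0006] t 11.2 pos [ 0.6292 -0.0331  0.1272]
[{"delta_pos": [0.0002, 0.0016, 0.0172], "delta_rot": [-0.0031, 0.0004, -0.0006], "fingers": 0}]
```

View pics/t5.png

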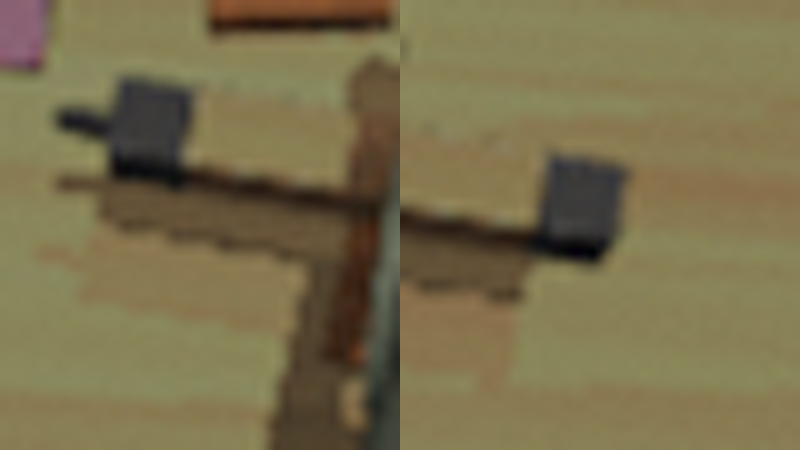

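Run:
```python
from h import *
z=.1272-.0187+.04
e=[onz('top',*crop(*q,10,276,170),z) for q in[(122,78),(110,155)]]
p=[onz('top',*crop(*q,10,380,180),z) for q in[(225,162),(212,243)]]
E=np.mean(e,0);P=np.mean(p,0);d=E-P;L=np.linalg.norm(d);print(e,p,L,'ang',np.arctan2(d[1],d[0]),'mid',(E+P)/2)
g=np.array([.6292,-.0331]);u=d[:2]/L;m=((E+P)/2)[:2]
print('grip along from mid',(g-m)@u,'lateral',(g-m)@[-u[1],u[0]])
```

```text
[array([0.65669726, 0.13913458, 0.1485    ]), array([0.62892626, 0.14048868, 0.1485    ])] [array([ 0.62461747, -0.25662768,  0.1485    ]), array([ 0.59580019, -0.25348411,  0.1485    ])] 0.3962111954867788 ang 1.4884164303235774 mid [ 0.6265103  -0.05762213  0.1485    ]
grip along from mid 0.024660298777857158 lateral -0.0006627337047606383
```

>>> carry_out([
  {"delta_pos":[0,0.001,0.008],"delta_rot":[-0.003,0,0],"fingers":0},
  {"delta_pos":[0,0,0.008],"delta_rot":[0,0,0],"fingers":0},
  {"delta_pos":[0,0,0.005],"delta_rot":[0,0,0],"fingers":0},
  {"delta_pos":[0,0,0],"delta_rot":[0,0,0],"fingers":0},
])

```text
time: 11.58
tool_pos: [0.629, -0.0332, 0.1034]
tcp_rot: [-2.318, -2.119, 0.003]
contact_force: [-0.1, 0.2, -7.1]
width: 0.319
```

Run:
```python
from h import *
avg(2);st()
plan([.6307,-.033,.09],Rdown(-.089),0,step=.026)
from cell import camera;import cv2
c=camera("scene")["color"][:,:,::-1];cv2.imwrite("pics/s6.png",cv2.resize(c[150:270,240:400],None,fx=5,fy=5,interpolation=cv2.INTER_CUBIC))
```

```text
avgF [ 0.068  0.247 -7.393] [0.43 0.12 0.11] avgT [-0.0176 -0.0261  0.0142] [0.012 0.054 0.009] t 11.6833
t 11.683 p [ 0.6295 -0.0331  0.1044] yawY -0.0894 tilt z [-9.e-04 -5.e-04 -1.e+00] F [ 0.5   0.13 -7.51] T [-0.03  -0.08   0.005] w 0.316 j [-0.07  0.51  1.62 -0.    1.02  0.02]
N 1 dist [ 0.0012  0.0001 -0.0144] rot [-0.0008  0.0006 -0.0004] t 11.68 pos [ 0.6295 -0.0331  0.1044]
[{"delta_pos": [0.0003, 0.0012, 0.0144], "delta_rot": [-0.0008, 0.0006, -0.0004], "fingers": 0}]
```

View pics/s6.png

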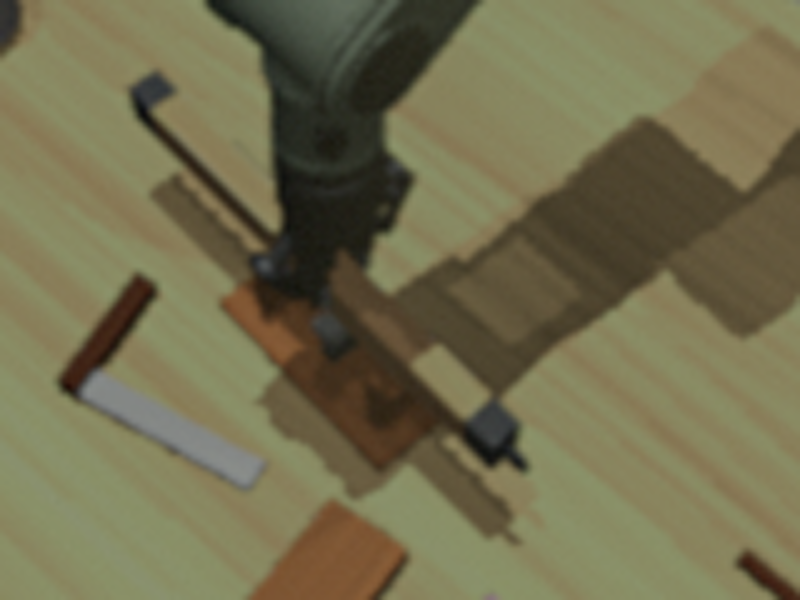

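>>> carry_out([
  {"delta_pos":[0,0.0015,0.003],"delta_rot":[0,0,0],"fingers":0},
  {"delta_pos":[0,0.0005,0.003],"delta_rot":[0,0,0],"fingers":0},
  {"delta_pos":[0,0,0.003],"delta_rot":[0,0,0],"fingers":0},
])

```text
time: 11.98
tool_pos: [0.6334, -0.0336, 0.097]
tcp_rot: [2.316, 2.117, 0.004]
contact_force: [-0.4, 0.3, -6.7]
width: 0.32
```

Run:
```python
from h import *
avg(3);st()
```

```text
avgF [ 0.289  0.049 -7.52 ] [0.2  0.53 0.31] avgT [-0.0126 -0.0051 -0.01  ] [0.044 0.02  0.008] t 12.1333
t 12.133 p [ 0.6328 -0.0335  0.0966] yawY -0.0894 tilt z [ 2.4e-03 -8.0e-04 -1.0e+00] F [ 0.55  0.79 -7.4 ] T [-0.07  -0.022 -0.001] w 0.317 j [-0.07  0.52  1.62 -0.    1.    0.02]
```

>>> carry_out([
  {"delta_pos":[0,-0.0012,0.001],"delta_rot":[0.001,0,0],"fingers":0},
  {"delta_pos":[0,0,0.001],"delta_rot":[0,0,0],"fingers":0},
])

```text
time: 12.3
tool_pos: [0.6317, -0.0334, 0.0948]
tcp_rot: [2.317, 2.119, 0.002]
contact_force: [-0.5, 0.1, -7.4]
width: 0.318
```

Run:
```python
from h import *
avg(3);st()
```

```text
avgF [-0.18  -0.478 -7.35 ] [0.72 0.08 0.35] avgT [-0.0065  0.0009  0.0389] [0.027 0.024 0.032] t 12.45
t 12.45 p [ 0.632  -0.0334  0.0948] yawY -0.0894 tilt z [ 2.5e-03 -7.0e-04 -1.0e+00] F [ 0.6  -0.6  -7.83] T [0.031 0.031 0.075] w 0.316 j [-0.07  0.52  1.62 -0.    0.99  0.02]
```

>>> carry_out([
  {"delta_pos":[0,0,0.003],"delta_rot":[0,0,0],"fingers":0},
  {"delta_pos":[0,0,0.003],"delta_rot":[0,0,0],"fingers":0},
  {"delta_pos":[0,0,0.002],"delta_rot":[0,0,0],"fingers":0},
])

```text
time: 12.7
tool_pos: [0.6325, -0.0335, 0.0871]
tcp_rot: [2.316, 2.118, 0.004]
contact_force: [0.8, 0.3, -6.8]
width: 0.317
```

Run:
```python
from h import *
avg(3);st()
```

```text
avgF [ 0.279  0.469 -6.705] [0.31 0.2  0.6 ] avgT [-0.0037  0.0151  0.0194] [0.025 0.049 0.015] t 12.85
t 12.85 p [ 0.6324 -0.0334  0.087 ] yawY -0.0894 tilt z [ 3.7e-03 -8.0e-04 -1.0e+00] F [ 0.57  0.3  -6.02] T [ 0.003 -0.05   0.028] w 0.319 j [-0.07  0.53  1.63 -0.    0.98  0.02]
```

>>> carry_out([
  {"delta_pos":[0,-0.0005,0.003],"delta_rot":[0.003,0,0],"fingers":0},
  {"delta_pos":[0,0,0.002],"delta_rot":[0,0,0],"fingers":0},
  {"delta_pos":[0,0,0.0015],"delta_rot":[0,0,0],"fingers":0},
])

```text
time: 13.1
tool_pos: [0.6324, -0.0334, 0.0805]
tcp_rot: [2.317, 2.119, 0.001]
contact_force: [0.6, -0.9, -7.0]
width: 0.318
```

Run:
```python
from h import *
avg(3);st()
```

```text
avgF [-0.13   0.038 -7.297] [0.46 0.45 0.65] avgT [-0.0197 -0.0047 -0.0044] [0.012 0.019 0.003] t 13.25
t 13.25 p [ 0.6322 -0.0334  0.0804] yawY -0.0894 tilt z [ 1.2e-03 -6.0e-04 -1.0e+00] F [ 0.36 -0.29 -6.94] T [-0.035 -0.028 -0.008] w 0.317 j [-0.07  0.54  1.64 -0.    0.97  0.02]
```

>>> carry_out([
  {"delta_pos":[0,0,0.0015],"delta_rot":[0,0,0],"fingers":0},
  {"delta_pos":[0,0,0.001],"delta_rot":[0,0,0],"fingers":0},
  {"delta_pos":[0,0,0],"delta_rot":[0,0,0],"fingers":0},
])

```text
time: 13.5
tool_pos: [0.6324, -0.0335, 0.0783]
tcp_rot: [2.317, 2.119, 0.002]
contact_force: [-0.9, -1.0, -5.9]
width: 0.319
```

Run:
```python
from h import *
avg(6);st()
```

```text
avgF [-0.172 -0.184 -6.292] [0.33 0.5  0.2 ] avgT [-0.004  0.097 -0.016] [0.032 0.021 0.029] t 13.8
t 13.8 p [ 0.6324 -0.0335  0.0783] yawY -0.0894 tilt z [ 2.1e-03 -7.0e-04 -1.0e+00] F [-0.24 -0.88 -6.22] T [-0.03   0.133  0.013] w 0.319 j [-0.07  0.54  1.64 -0.    0.96  0.02]
```

>>> carry_out([
  {"delta_pos":[0,0,0.001],"delta_rot":[0,0,0],"fingers":0},
  {"delta_pos":[0,0,0.001],"delta_rot":[0,0,0],"fingers":0},
  {"delta_pos":[0,0,0],"delta_rot":[0,0,0],"fingers":0},
])

```text
time: 14.05
tool_pos: [0.6325, -0.0335, 0.0775]
tcp_rot: [2.317, 2.118, 0.002]
contact_force: [-2.2, 0.0, -1.5]
width: 0.317
```

Run:
```python
from h import *
avg(6);st()
```

```text
avgF [-1.432 -0.173 -2.199] [0.35 0.61 0.49] avgT [0.0299 0.3708 0.0161] [0.022 0.039 0.042] t 14.35
t 14.35 p [ 0.6325 -0.0335  0.0773] yawY -0.0894 tilt z [ 2.5e-03 -7.0e-04 -1.0e+00] F [-1.67  0.59 -1.92] T [ 0.051  0.381 -0.001] w 0.316 j [-0.07  0.54  1.64 -0.    0.96  0.02]
```

>>> carry_out([
  {"delta_pos":[0,-0.001,0],"delta_rot":[0,0,0],"fingers":0},
  {"delta_pos":[0,0,0],"delta_rot":[0,0,0],"fingers":0},
])

```text
time: 14.52
tool_pos: [0.6325, -0.0334, 0.0777]
tcp_rot: [2.315, 2.117, 0.005]
contact_force: [-2.6, 0.1, -3.3]
width: 0.319
```

Run:
```python
from h import *
avg(6);st()
from cell import camera;import cv2
c=camera("scene")["color"][:,:,::-1];cv2.imwrite("pics/s7.png",cv2.resize(c[160:260,250:370],None,fx=6,fy=6,interpolation=cv2.INTER_CUBIC))
```

```text
avgF [-0.718  0.044 -2.707] [0.58 0.32 0.3 ] avgT [-0.0034  0.2026 -0.0035] [0.017 0.042 0.022] t 14.8167
t 14.817 p [ 0.6325 -0.0335  0.0776] yawY -0.0894 tilt z [ 5.e-03 -9.e-04 -1.e+00] F [ 0.08 -0.43 -3.23] T [-0.02   0.145  0.025] w 0.318 j [-0.07  0.54  1.64 -0.    0.95  0.02]
```

View pics/s7.png

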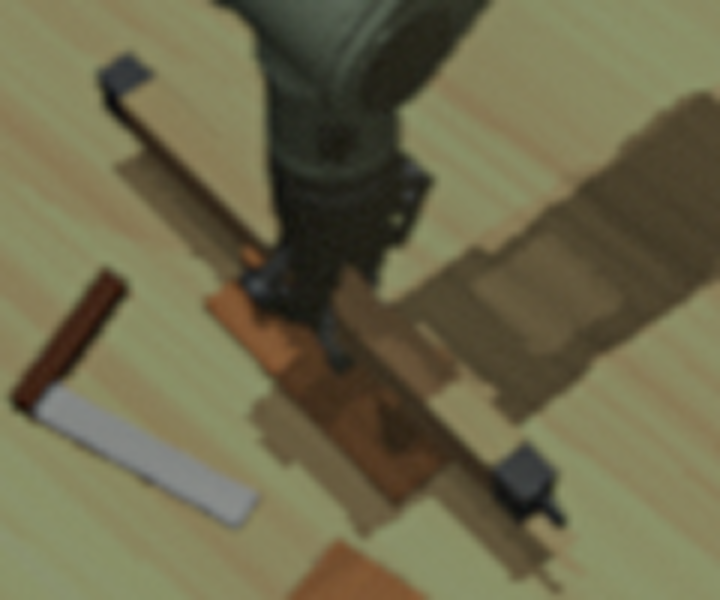

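>>> carry_out([
  {"delta_pos":[0,0,0.001],"delta_rot":[0,0,0],"fingers":0},
  {"delta_pos":[0,0,0],"delta_rot":[0,0,0],"fingers":0},
])

```text
time: 15.03
tool_pos: [0.6325, -0.0335, 0.077]
tcp_rot: [2.315, 2.117, 0.005]
contact_force: [-1.2, 0.2, -0.3]
width: 0.318
```

Run:
```python
from h import *
avg(4);st()
```

```text
avgF [-1.901 -0.231 -0.914] [0.34 0.65 0.34] avgT [ 0.028   0.338  -0.0091] [0.028 0.029 0.031] t 15.2333
t 15.233 p [ 0.6325 -0.0335  0.077 ] yawY -0.0894 tilt z [ 5.1e-03 -9.0e-04 -1.0e+00] F [-1.65 -0.75 -0.39] T [ 0.067  0.359 -0.041] w 0.317 j [-0.07  0.54  1.64 -0.    0.95  0.02]
```

>>> carry_out([
  {"delta_pos":[0,0,0],"delta_rot":[0,0,0],"fingers":0.36},
  {"delta_pos":[0,0,0],"delta_rot":[0,0,0],"fingers":0.38},
  {"delta_pos":[0,0,0],"delta_rot":[0,0,0],"fingers":0.4},
  {"delta_pos":[0,0,0],"delta_rot":[0,0,0],"fingers":0.42},
])

```text
time: 15.57
tool_pos: [0.6354, -0.0336, 0.0786]
tcp_rot: [2.311, 2.113, 0.013]
contact_force: [-0.3, -0.2, 0.0]
width: 0.421
```

Run:
```python
from h import *
avg(4);st()
from cell import camera;import cv2
c=camera("scene")["color"][:,:,::-1];cv2.imwrite("pics/s8.png",cv2.resize(c[160:260,250:370],None,fx=6,fy=6,interpolation=cv2.INTER_CUBIC))
```

```text
avgF [-0.299 -0.04  -0.405] [0.31 0.6  0.19] avgT [ 0.0146 -0.0161  0.0276] [0.026 0.021 0.007] t 15.7667
t 15.767 p [ 0.6349 -0.0336  0.0783] yawY -0.0895 tilt z [ 0.0115 -0.0013 -0.9999] F [-0.66 -0.27 -0.14] T [-0.002 -0.027  0.02 ] w 0.421 j [-0.07  0.54  1.64 -0.    0.95  0.02]
```

View pics/s8.png

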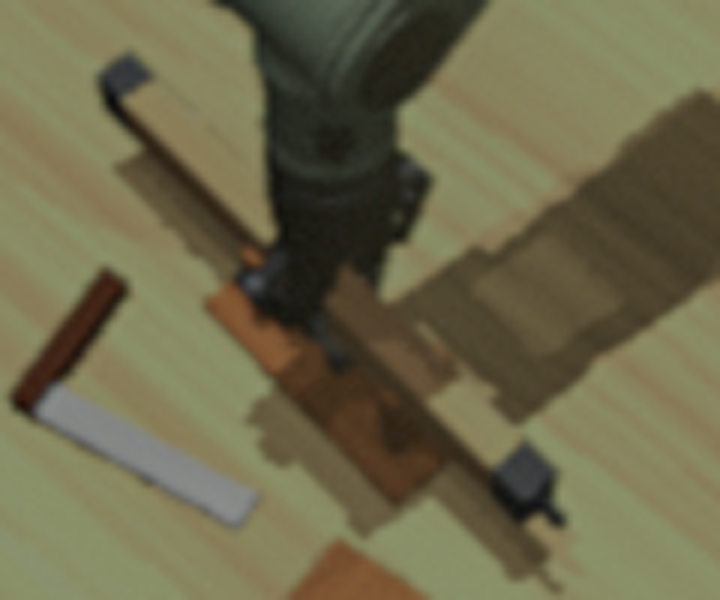

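The bar stays level when loosened. I'll open further and withdraw straight up.

>>> carry_out([
  {"delta_pos":[0,-0.0015,0],"delta_rot":[0,0,0],"fingers":0.6},
  {"delta_pos":[0,0,0],"delta_rot":[0,0,0],"fingers":0.75},
  {"delta_pos":[0,0,0],"delta_rot":[0,0,0],"fingers":0.75},
  {"delta_pos":[0,0,-0.003],"delta_rot":[0,0,0],"fingers":0.75},
  {"delta_pos":[0,0,-0.008],"delta_rot":[0,0,0],"fingers":0.75},
])

```text
time: 16.23
tool_pos: [0.6318, -0.0333, 0.088]
tcp_rot: [2.314, 2.116, 0.008]
contact_force: [0.2, 0.3, 0.8]
width: 0.749
```

Run:
```python
from h import *
st()
```

```text
t 16.233 p [ 0.6318 -0.0333  0.088 ] yawY -0.0895 tilt z [ 0.0076 -0.001  -1.    ] F [0.2  0.34 0.79] T [-0.009 -0.034  0.054] w 0.749 j [-0.07  0.53  1.63 -0.    0.97  0.02]
```

>>> carry_out([
  {"delta_pos":[0,0,-0.012],"delta_rot":[0.003,0,0],"fingers":0.75},
  {"delta_pos":[0,0,-0.018],"delta_rot":[0,0,0],"fingers":0.75},
  {"delta_pos":[0,0,-0.025],"delta_rot":[0,0,0],"fingers":0.75},
  {"delta_pos":[0,0,-0.03],"delta_rot":[0,0,0],"fingers":0.75},
  {"delta_pos":[0,0,-0.03],"delta_rot":[0,0,0],"fingers":0.75},
])

```text
time: 16.65
tool_pos: [0.6279, -0.033, 0.2038]
tcp_rot: [-2.314, -2.116, 0.009]
contact_force: [-0.1, -0.1, 0.2]
width: 0.749
```

Run:
```python
from h import *
st()
```

```text
t 16.65 p [ 0.6279 -0.033   0.2038] yawY -0.0895 tilt z [-8.2e-03  2.0e-04 -1.0e+00] F [-0.06 -0.07  0.2 ] T [-0.047  0.023  0.001] w 0.749 j [-0.07  0.43  1.48 -0.    1.24  0.02]
```

Next I'll pull back toward the base and up so the cameras see clearly.

>>> carry_out([
  {"delta_pos":[0,-0.02,-0.02],"delta_rot":[0,0,0],"fingers":0.75},
  {"delta_pos":[0,-0.035,-0.02],"delta_rot":[0,0,0],"fingers":0.75},
  {"delta_pos":[0,-0.035,-0.01],"delta_rot":[0,0,0],"fingers":0.75},
  {"delta_pos":[0,-0.035,0],"delta_rot":[0,0,0],"fingers":0.75},
  {"delta_pos":[0,-0.035,0],"delta_rot":[0,0,0],"fingers":0.75},
])

```text
time: 17.07
tool_pos: [0.4736, -0.0191, 0.2664]
tcp_rot: [2.309, 2.111, 0.018]
contact_force: [-0.6, 0.5, 0.2]
width: 0.753
```

>>> carry_out([
  {"delta_pos":[0,-0.03,0],"delta_rot":[0,0,0],"fingers":0.75},
  {"delta_pos":[0,-0.02,0],"delta_rot":[0,0,0],"fingers":0.75},
  {"delta_pos":[0,0,0],"delta_rot":[0,0,0],"fingers":0.75},
])

```text
time: 17.32
tool_pos: [0.4148, -0.0139, 0.2687]
tcp_rot: [2.308, 2.11, 0.021]
contact_force: [0.6, 0.2, 0.3]
width: 0.755
```

Run:
```python
from h import *
st()
from cell import camera;import cv2
c=camera("top")["color"][:,:,::-1];cv2.imwrite("pics/t9f.png",c)
cv2.imwrite("pics/t9.png",cv2.resize(c[165:230,270:420],None,fx=5.3,fy=5.3,interpolation=cv2.INTER_CUBIC))
c=camera("scene")["color"][:,:,::-1];cv2.imwrite("pics/s9f.png",c);cv2.imwrite("pics/s9.png",cv2.resize(c[160:260,250:370],None,fx=6,fy=6,interpolation=cv2.INTER_CUBIC))
```

```text
t 17.317 p [ 0.4148 -0.0139  0.2687] yawY -0.0897 tilt z [ 0.0195 -0.0016 -0.9998] F [0.61 0.15 0.31] T [-0.006  0.024  0.014] w 0.755 j [-0.06  0.03  1.85 -0.    1.24  0.03]
```

View pics/t9.png

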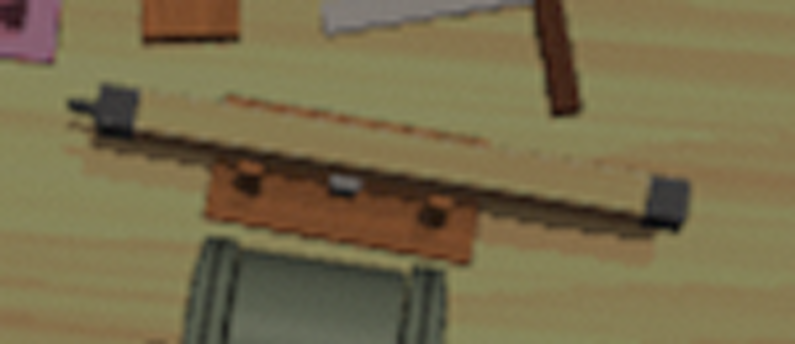

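View pics/s9.png

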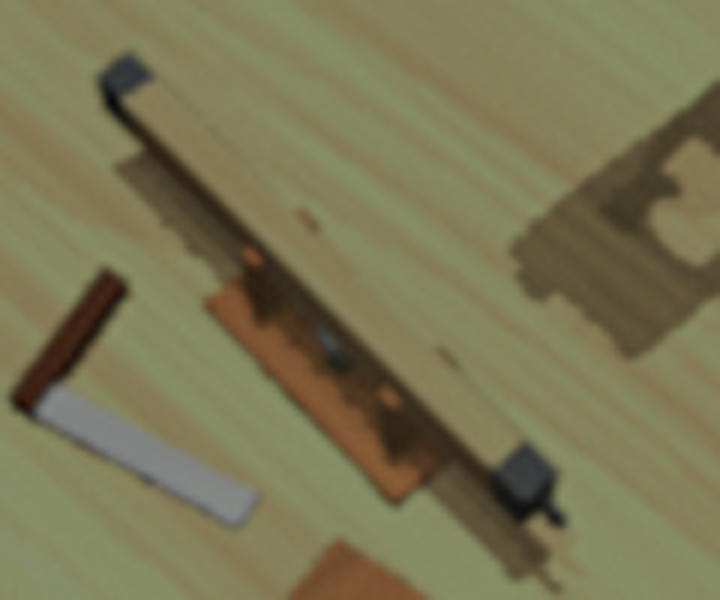

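View pics/t9f.png

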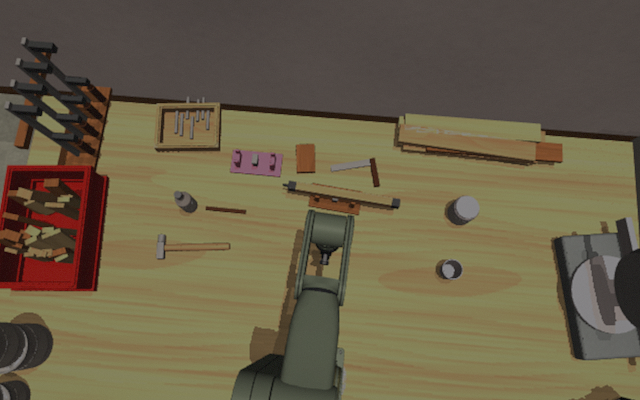

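Run:
```python
from h import *
import cv2
# triangulate cap-top end edges
def tri(a,b):
    o1,d1=ray('top',*a);o2,d2=ray('scene',*b);A=np.stack([d1,-d2],1);t=np.linalg.lstsq(A,o2-o1,rcond=None)[0];p,q=o1+t[0]*d1,o2+t[1]*d2
    return (p+q)/2,np.linalg.norm(p-q)
T=(5.3,270,165);S=(6,250,160)
print('plain far corner',tri(crop(690,180,*T),crop(97,85,*S)))
print('plain near corner',tri(crop(683,222,*T),crop(130,52,*S)))
# overlay a predicted level bar: top edge corners for tilt 0,+-.05,
t=cv2.imread("pics/t9f.png");s=cv2.imread("pics/s9f.png")
ang=1.488;u=np.array([np.cos(ang),np.sin(ang),0]);v=np.array([u[1],-u[0],0]);mid=np.array([.6307,-.030,.098])-.028*u
out=[]
for tilt in(-.03,0,.03):
    U=u*np.cos(tilt)+np.array([0,0,np.sin(tilt)])
    c0=np.array([.6307,-.030,.098])
    P=[c0+(a-.028)*U+b*v for a,b in((.2,.014),(.2,-.014),(-.2,-.014),(-.2,.014))]
    im=cv2.resize(s[160:260,250:370],None,fx=6,fy=6,interpolation=cv2.INTER_CUBIC)
    pts=np.array([((proj('scene',p)+.5-[250,160])*6-.5) for p in P]).round().astype(int)
    cv2.polylines(im,[pts],True,(0,0,255),1);out.append(im[:, :])
    print(tilt,pts.tolist())
cv2.imwrite("pics/o1.png",out[1])
cv2.imwrite("pics/o0.png",cv2.resize(np.hstack([out[0],out[2]]),(800,333)))
```

```text
plain far corner (array([ 0.62808975, -0.25602284,  0.08829821]), np.float64(0.005647314388056743))
plain near corner (array([ 0.59821966, -0.25314741,  0.09608635]), np.float64(0.001774291326876712))
-0.03 [[522, 501], [557, 472], [124, 41], [90, 65]]
0 [[522, 498], [557, 468], [126, 47], [91, 71]]
0.03 [[522, 494], [558, 464], [127, 53], [92, 77]]
```

View pics/o1.png

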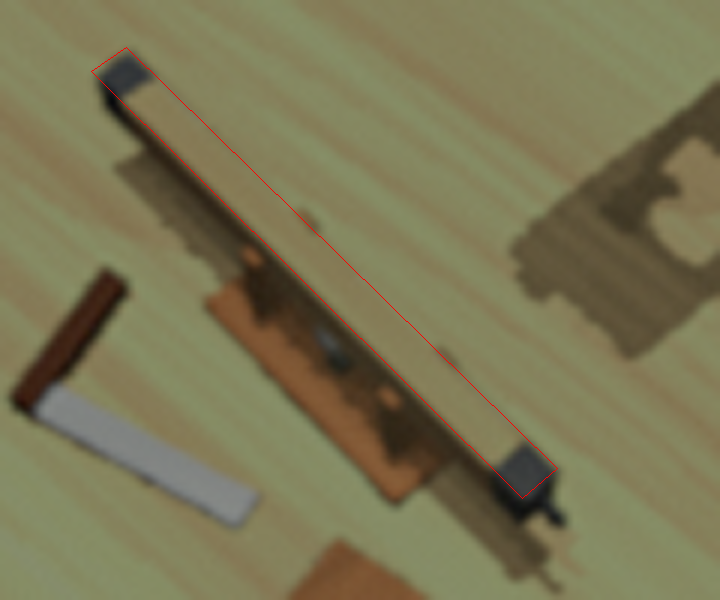

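View pics/o0.png

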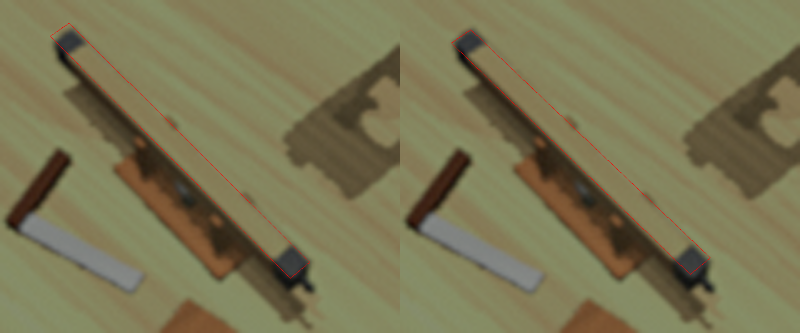

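>>> carry_out([
  {"delta_pos":[0,0,0],"delta_rot":[0,0,0],"fingers":0.75},
  {"delta_pos":[0,0,0],"delta_rot":[0,0,0],"fingers":0.75},
  {"delta_pos":[0,0,0],"delta_rot":[0,0,0],"fingers":0.75},
  {"delta_pos":[0,0,0],"delta_rot":[0,0,0],"fingers":0.75},
  {"delta_pos":[0,0,0],"delta_rot":[0,0,0],"fingers":0.75},
])

```text
time: 17.83
tool_pos: [0.424, -0.0147, 0.2694]
tcp_rot: [2.305, 2.106, 0.027]
contact_force: [0.3, -0.3, 0.7]
width: 0.746
```

>>> carry_out([
  {"delta_pos":[0,0,0],"delta_rot":[0,0,0],"fingers":0.75},
  {"delta_pos":[0,0,0],"delta_rot":[0,0,0],"fingers":0.75},
  {"delta_pos":[0,0,0],"delta_rot":[0,0,0],"fingers":0.75},
  {"delta_pos":[0,0,0],"delta_rot":[0,0,0],"fingers":0.75},
  {"delta_pos":[0,0,0],"delta_rot":[0,0,0],"fingers":0.75},
])

```text
time: 18.25
tool_pos: [0.425, -0.0148, 0.2684]
tcp_rot: [2.306, 2.107, 0.025]
contact_force: [0.3, -0.4, 0.4]
width: 0.751
```

Run:
```python
from h import *
from cell import camera;import cv2
s0=cv2.imread("pics/s9f.png")
c=camera("scene")["color"][:,:,::-1].copy();cv2.imwrite("pics/s10f.png",c)
# motion since s9 around the bar
d=cv2.absdiff(c,s0)[160:250,255:350];print('max diff',d.max(),'mean',d.mean())
t=camera("top")["color"][:,:,::-1].copy()
a=cv2.resize(c[162:184,260:285],None,fx=15,fy=15,interpolation=cv2.INTER_CUBIC)
b=cv2.resize(c[228:250,325:350],None,fx=15,fy=15,interpolation=cv2.INTER_CUBIC)
e=cv2.resize(t[175:197,280:305],None,fx=15,fy=15,interpolation=cv2.INTER_CUBIC)
f=cv2.resize(t[193:215,382:407],None,fx=15,fy=15,interpolation=cv2.INTER_CUBIC)
cv2.imwrite("pics/c10.png",np.vstack([np.hstack([a,b])[:300],np.hstack([e,f])[:300]]))
```

```text
max diff 44 mean 1.0328654970760234
```

View pics/c10.png

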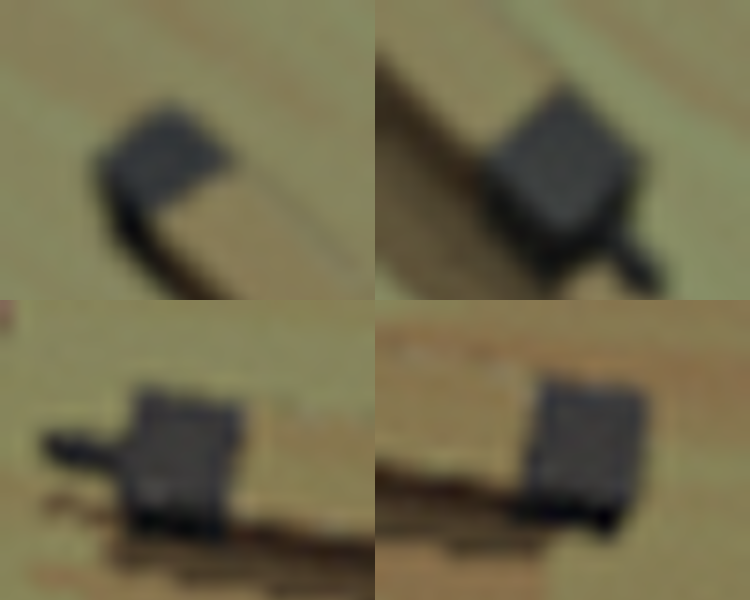

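Run:
```python
from h import *
from scipy.optimize import least_squares
ob=[('scene',(-.2,.014),crop(100,165,15,260,162)),('scene',(-.2,-.014),crop(170,103,15,260,162)),
('scene',(.2,-.014),crop(265,165,15,325,228)),('scene',(.2,.014),crop(195,230,15,325,228)),
('top',(-.2,.014),crop(270,93,15,382,193)),('top',(-.2,-.014),crop(255,205,15,382,193)),
('top',(.2,.014),crop(140,90,15,280,175)),('top',(.2,-.014),crop(125,205,15,280,175))]
def res(q):
    x,y,z,a,t,r=q;U=np.array([np.cos(a)*np.cos(t),np.sin(a)*np.cos(t),np.sin(t)]);v=np.array([np.sin(a),-np.cos(a),r])
    return np.concatenate([proj(c,np.array([x,y,z])+A*U+B*v)-np.array(o) for c,(A,B),o in ob]+[[q[5]*10]])
s=least_squares(res,[.63,-.055,.098,1.488,0,0]);print(s.x.round(4),s.fun.round(2))
```

```text
[ 0.6291 -0.057   0.094   1.4876  0.0062  0.0054] [-1.27 -0.13 -0.17  0.07  0.28 -0.31 -0.94  0.33  0.14  0.43  0.11  0.6
 -0.67  0.21 -1.11  0.05  0.05]
```

The fit shows the bar level (tilt about 0.006 rad), mid-length 27 mm from the post, and nothing has moved. I'm handing it in.

```bash
python3 -c "
from cell import job_done;print(job_done())"
```

```text
the job is handed in; nothing more can be done
None
```

The lamp arm rests level on the post of the wooden stand, in both forks and on its own. I handed the job in at about 18.4 s of the 58 s allowed.

- **Balance point:** I made two trial lifts, at mid-length and 25 mm toward the eye. Both gave a weight of about 7.1 N. The two estimates, about 25 and 28 mm toward the eye from mid-length, agree to within their noise.
- **Placing:** I lowered it in steps of a few millimetres until the post carried about 6 N of the weight. There was a small sideways force of 1 to 2 N just before release, and it vanished once the gripper opened.
- **Last checks:** A fit to both camera views gave a tilt of about 0.006 rad. Mid-length sits about 27 mm from the post, and the yaw is within about 0.01 rad of the stand. The pose looked the same about a second after I withdrew, with the gripper well clear. The other things on the bench look undisturbed in the pictures.
- **Disagreements:**
    - The fitted bar height was 4 mm lower than expected (94 against 98 mm). I took this as image error, because corner residuals reached about 1 pixel.
    - A picture comparison around the bar still showed small changes (brightness difference up to 44 of 255). I put that down to image noise or the gripper's shadow without checking further.

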